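# Post a petri dish through the return flap

### The job

Push the petri dish across the blue deck of the dish return box and on through its orange swinging flap, so that the dish drops down inside the box, then draw back so that the flap swings fully shut behind it. Only push the dish with the fingertips or the outside of the fingers, never pick it up or lift it; leave the two capped vials standing where they are.

Things in the scene. Friction and masses are not known exactly. Their poses are not given: they have to be found in the camera images.
- station: Dish return box, fixed. Origin: on the bench (z = 0) straight below the middle of the flap. +x: the way the dish goes in; +y: to the left of that; z up. In front of the flap lies a level blue deck (see deck_front); behind it a white box with a clear cover, x = 0 to 112 mm, 80 mm wide, 100 mm high. The header bar over the flap: front at x = -4 mm, underside 94 mm above the bench.
- deck_front (a point): Middle of the open front edge of the blue deck, on its top, 55 mm above the bench; station axes. The deck runs from here 160 mm along +x to the flap and is 210 mm wide, with lips 3 mm high along its two sides.
- mouth (a point): Middle of the mouth, on the deck straight under the flap's hinge; station axes. The mouth is 68 mm wide and 34 mm high (deck to hinge). Two aluminium guide rails, 14 mm high and 5 mm thick, lead to it: they stand at y = +-62 mm where x = -36 mm and close in to y = +-37 mm at the mouth.
- drop_edge (a point): Middle of the deck's inner edge, 8 mm inside the flap. Beyond it a steep slide leads to the box's floor, 5 mm above the bench: a dish whose middle is pushed 5 mm or more past this edge tips over it and slides in by itself.
- flap (a joint): Angle of the orange flap, 64 mm wide, 31 mm long and 3 mm thick, hinged along its upper edge 34 mm above the deck. 0 = hanging shut, grows as its lower edge swings into the box (at most 1.5 rad). It weighs 12 g and opens under less than 0.3 N, also when the dish is simply pushed against it; it falls shut by its own weight.
- flap_edge (a point): Middle of the flap's lower edge, 2.5 mm above the deck when shut.
- dish_center (a point): Centre of the open, clear round petri dish, 55 mm across and 12 mm high, about 30 g, half-way up (6 mm above its underside). It starts flat on the blue deck, bowl upward, in line with the mouth or up to 40 mm to either side of that line, 78 to 95 mm in front of the flap.
- green_vial_center (a point): Centre of the green-capped vial, 24 mm across and 52 mm high, half-way up; it stands on the bench to the left of the white box. Leave it.
- red_vial_center (a point): Centre of the red-capped vial, same size, half-way up; it stands on the bench to the right of the white box. Leave it.
Not all that is in view belongs to the job. Leave any red, turquoise or yellow look-alike of the part that bears dish_center alone.

How it is judged:
On the way:
1. the flap is pushed open with the dish in the mouth (value of joint flap above 0.3 rad and x of dish_center in the frame of station above -0.03 m and z of dish_center in the frame of station below 0.07 m), for 0.05 s.
At the end, for the whole second after the job is handed in: The dish lies at rest inside the box behind the flap, its centre below deck level (under 45 mm above the bench), and the flap hangs shut (below 0.08 rad). Both vials stand within 20 mm of where they stood (x of dish_center in the frame of station between 0.015 and 0.105 m and y of dish_center in the frame of station between -0.034 and 0.034 m and z of dish_center in the frame of station below 0.045 m and value of joint flap below 0.08 rad and linear speed of dish below 0.02 m/s and distance of each of green_vial_center, red_vial_center from where it was at the start of the episode below 0.02 m); the robot touches nothing.
It fails at once if the dish is lifted (its centre more than 20 mm above where it lies on the deck) (z of dish_center in the frame of station above 0.081 m).
It fails at once if the dish leaves the deck over a side or the front edge (z of dish_center in the frame of station below 0.045 m and x of dish_center in the frame of station below 0 m).
It fails at once if the green vial is moved by more than 20 mm or tipped (distance of green_vial_center from where it was at the start of the episode above 0.02 m or angle between green_vial_center's own z axis and vertical above 0.4 rad).
It fails at once if the red vial is moved by more than 20 mm or tipped (distance of red_vial_center from where it was at the start of the episode above 0.02 m or angle between red_vial_center's own z axis and vertical above 0.4 rad).
It also fails if it takes over 54 s, if anything falls off the work surface, if the arm or the gripper's body presses on something with over 40 N, if the wrist force passes 120 N, or if a joint passes its speed limit or range.

### The arm

A 6-joint arm with a two-finger parallel gripper is mounted at the origin on a cart in front of the work surface, level with it; the furniture and walls round the work are solid. World frame = base frame: x ahead of the robot, y to its left, z up, the work surface at z = 0. Lengths are in m, angles in rad, forces in N, time in s.
With the tool pointing down it reaches from about 0.425 to 0.95 m from the base axis. Payload 3.5 kg.
Tool frame: the origin (TCP) lies between the finger pads; the fingertips stand robot.nose_length ahead of it and the grasp point (between the pads) lies 5 mm behind it (robot.nose_length is the distance from the TCP to the fingertips, in m); z points along the fingers, y is the line along which they close (so a half turn about z gives the same grasp; the last joint's range is limited). The gripper opens to 85 mm and grips with 20 to 120 N. Pads are 22 mm wide; open, the fingers measure 114 mm over their backs; the gripper's body (76 mm by 85 mm) begins 54 mm behind the grasp point. The pads swing forward as they close: fully open they stand 13 mm farther back than shut.
Start: joints at [0.956, 0.286, 1.577, -0, 1.279, -0.15], TCP at [0.303, 0.603, 0.245] pointing down, gripper open.
Joint ranges: [-2.77, 2.77], [-0.9, 2.22], [0.21, 2.48], [-1.53, 4.67], [0.24, 2.81], [-2.84, 2.84]. Speed limits (rad/s): [2.79, 2.79, 3.14, 3.14, 3.14, 3.14].

### API

Orientations are given as a rotation vector (axis times angle).
In Python, from workcell import status, imaging, robot, look_for, pinpoint gives the robot as it stands.
- The arm moves only by the tool drive_tool, never from a script. Its argument "moves" is text: rows parted by semicolons, each of 7 numbers parted by spaces: the turn, a rotation vector about the tool's x, y, z in units of 180 degrees (1.0 is 180 degrees), then the shift along the tool's x, y, z in units of 0.05 m (1.0 is 0.05 m), then the gripper's target within -1 to 1 (shut at 1, half-way at 0, fully open at -1). A call has 1 to 20 rows; each row shifts and turns the commanded pose from where the row before left it, along the tool's axes as they then stand; what a row does not reach is not made up. A row lasts 1/10 s, in which the tool goes at most 50 mm and 8.59 degrees, less where a joint would pass 70% of its speed; a pose out of reach is approached as far as the arm can. A call with a number of a shift or a turn outside -1 to 1 is refused whole. A call with a gripper value outside its range is refused whole. The fingers move at their own pace and stop on an object; the grip force is fixed at half the most. Time passes only in rows, so rows that do not move let the fingers close. It gives the time, the measured TCP pose, the force, the opening and the grip force at its end, in the units of the state.
- status.get_obs(): the state, without advancing time (a new reading comes with each control period).
- imaging.read_camera(name): name is "side" or "top"; returns (picture, depth): 400x640x3 uint8, red, green, blue; 400x640 float32, m along the optical axis (not along the pixel's ray), 0 where there is no reading.
- imaging.calibration(name): a dict with "fovy" (degrees; the focal length in pixels is half the picture's height over the tangent of half this angle, whatever the lens; pixels are square), "cx", "cy" (the principal point, pixels), "cam_to_world" (4x4, takes a point from camera to world coordinates). Camera axes: x right, y up, looking along -z (the intrinsics and any distortion apply to the point x, -y, -z); pixel columns grow to the right and rows downward; lengths in m; the calibration is good to about 2 mm. A picture is of the moment at which its call begins. calibration takes no time and is no camera call.
- robot.job_done(): hands the job in; it is judged then, once.
Trained networks look in the newest picture that a camera, given by its name, has taken for a name from the list of things; names that differ only in an ending like _2 or _b are one class to them, and where a whole thing is asked for, a point or a joint stands for the part that bears it (a point fixed in the world has none). Each returns a list of dicts, best first, with "confidence" (0 to 1); they miss things now and then, are a little off and sometimes report something else, mostly with a low value. They report only what shows in the picture. A call takes as long as a camera call. They do not tell look-alikes from the thing itself.
- look_for(camera, thing): "rect" ([left, top, right, bottom] in pixels, round what is visible of it).
- pinpoint(camera, thing): "location" ([column, row] in pixels: a listed point, or the origin of a listed thing).
The state is a dict: "t": time; "q": joint angles; "qd": joint speeds; "effort": joint torques, N m; "tcp_pos": TCP position; "tool_rot": TCP orientation; "force": force on the tool from outside, world axes, zero at the start; "moment": the same for the moment, N m; "finger_gap": opening from 0.0 (shut) to 1.0 (fully open); "grip_force": force on a finger pad.
Only numpy, scipy, OpenCV 4.12 (cv2) and the standard library are available. Lean on these libraries where they do the work, as an engineer would, in place of code of your own. Each camera call takes 0.05 s, during which the arm holds its last target. There are 200 camera calls.

## Working session

There is one attempt and no reset: what is moved stays moved. The work goes in short steps, Python scripts to look and compute and a tool call to move; the robot and the scene stay as the last step left them, time stands still between calls to the robot, and variables do not carry over. Pictures are saved under pics/ and viewed, at most 10 in all, crops included, and the job is handed in when it is done.

Besides the shell and the picture viewer there is one more tool, called after "Call:" as a command line: name --argument value ..., lists and objects as JSON in quotes. drive_tool: Moves the arm, as the interface text tells. Shifts and turns lie within -1 to 1; 1 stands for 0.05 m of shift or 180 degrees of turn. Its arguments: {"type":"object","properties":{"moves":{"type":"string"}},"required":["moves"]}

```bash
ls; mkdir -p pics; cat > h.py <<'E'
import numpy as np,cv2
from workcell import status, imaging, robot, look_for, pinpoint
def K(n):
    c=imaging.calibration(n); return 200/np.tan(np.radians(c['fovy'])/2),c['cx'],c['cy'],np.array(c['cam_to_world'])
def ray(n,p):
    f,cx,cy,T=K(n); d=np.array([(p[0]-cx)/f,-(p[1]-cy)/f,-1]); return T[:3,3],T[:3,:3]@d
def atz(n,p,z):
    o,d=ray(n,p); return o+d*(z-o[2])/d[2]
def atd(n,p,D):
    o,d=ray(n,p); u,v=int(round(p[0])),int(round(p[1])); w=D[v-2:v+3,u-2:u+3]; w=w[w>0]
    return o+d*np.median(w) if len(w) else None
E
python3 - <<'E'
from h import *
np.set_printoptions(precision=4,suppress=True)
print({k:imaging.calibration('top')[k] for k in imaging.calibration('top') if k!='cam_to_world'},K('top')[3],K('side')[3],robot.nose_length)
s=status.get_obs();print(s['t'],s['tool_rot'])
for n in('top','side'):
    im,D=imaging.read_camera(n); cv2.imwrite(f'pics/{n}0.png',im[:,:,::-1])
    for t,z in(('station',0),('deck_front',.055),('mouth',.055),('drop_edge',.055),('flap_edge',.0575),('dish_center',.061),('green_vial_center',.026),('red_vial_center',.026)):
        for r in pinpoint(n,t)[:3]: print(n,t,round(r['confidence'],2),np.array(r['location']),atz(n,r['location'],z),atd(n,r['location'],D))
E
```

```text
pics
{'fovy': 56.78875134420614, 'cx': 308.91885033452064, 'cy': 200.20702218424} [[-0.0066  0.9989 -0.0466  0.5049]
 [-0.9999 -0.0063  0.0082 -0.3341]
 [ 0.0079  0.0467  0.9989  0.9382]
 [ 0.      0.      0.      1.    ]] [[-0.9998 -0.002   0.0212  0.5903]
 [ 0.0189 -0.5419  0.8402  0.7001]
 [ 0.0098  0.8405  0.5418  0.7515]
 [ 0.      0.      0.      1.    ]] 0.014
0.0 [-0.7234 -3.0563  0.0034]
top station 0.83 [257.6 182.4] [ 0.5949 -0.2117  0.    ] [ 0.5855 -0.2245  0.0981]
top deck_front 0.6 [245.4 248.7] [ 0.432  -0.1899  0.055 ] [ 0.4319 -0.1898  0.0541]
top deck_front 0.37 [290.2 155.9] [ 0.653  -0.2971  0.055 ] [ 0.6618 -0.2949  0.0024]
top mouth 0.81 [255.1 183.5] [ 0.587  -0.2129  0.055 ] [ 0.5864 -0.2137  0.061 ]
top mouth 0.66 [245.2 248.5] [ 0.4324 -0.1894  0.055 ] [ 0.4324 -0.1893  0.0542]
top dish_center 0.94 [184.6 182.4] [ 0.59   -0.0466  0.061 ] [ 0.5958 -0.027   0.0012]
top dish_center 0.75 [328.  159.3] [ 0.6434 -0.3875  0.061 ] [ 0.6527 -0.3911  0.0019]
top dish_center 0.74 [232. 210.] [ 0.5238 -0.1591  0.061 ] [ 0.5239 -0.1581  0.0561]
top green_vial_center 0.4
[... 323 characters left out ...]
0004]
side mouth 0.94 [309.4 247.8] [ 0.5887 -0.2107  0.055 ] [ 0.5887 -0.2031  0.0608]
side drop_edge 0.69 [301.1 249.1] [ 0.6073 -0.206   0.055 ] [ 0.6066 -0.1718  0.0813]
side drop_edge 0.37 [378.  252.5] [ 0.4362 -0.1926  0.055 ] [ 0.4359 -0.1945  0.0535]
side flap_edge 0.19 [301.4 245.6] [ 0.6067 -0.2156  0.0575] [ 0.6059 -0.1717  0.0908]
side dish_center 0.76 [304.9 323. ] [0.5976 0.0254 0.061 ] [ 0.5982 -0.0332  0.0009]
side dish_center 0.68 [279.9 221.6] [ 0.6591 -0.3063  0.061 ] [ 0.6552 -0.2493  0.1001]
side dish_center 0.66 [358.3 175.4] [ 0.4521 -0.532   0.061 ] [ 0.4397 -0.6423 -0.0008]
side green_vial_center 0.76 [276.7 282.8] [ 0.6587 -0.1264  0.026 ] [ 0.658  -0.1181  0.0333]
```

View pics/top0.png

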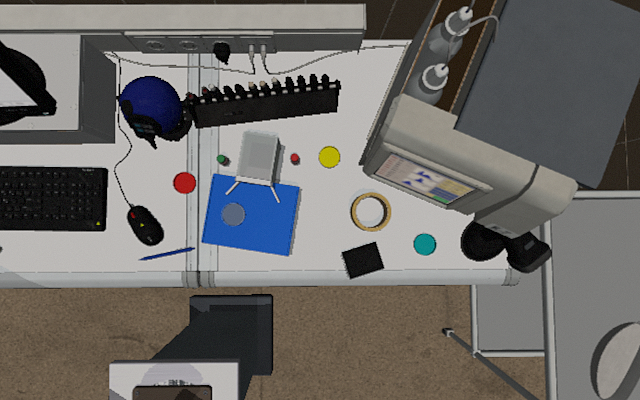

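```bash
python3 - <<'E'
import cv2
a=cv2.imread('pics/top0.png')[130:270,170:350]
cv2.imwrite('pics/c0.png',cv2.resize(a,None,fx=4,fy=4,interpolation=cv2.INTER_CUBIC))
E
```

```text
(no output)
```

View pics/c0.png

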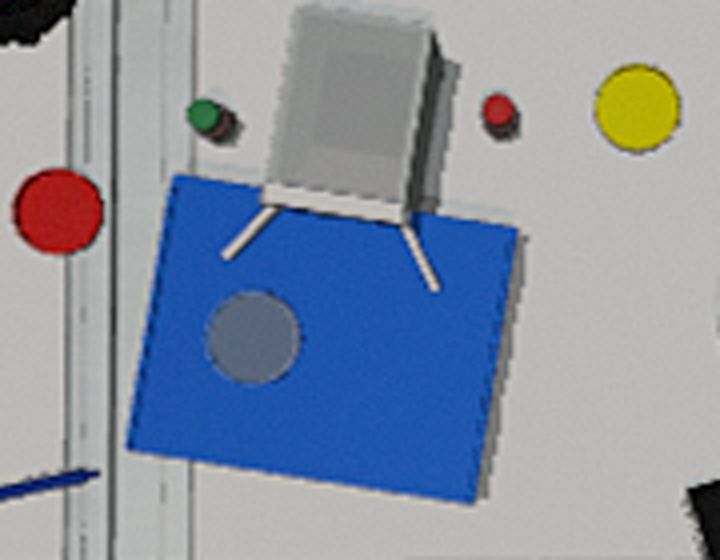

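View pics/side0.png

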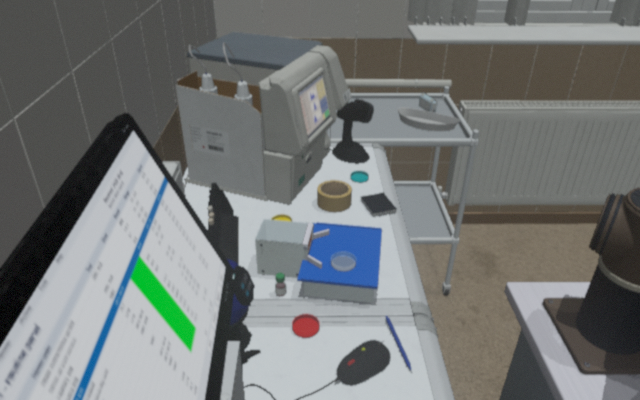

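The pictures show the clear dish on the blue deck at top pixel (233,214). The look-alikes are the red disc (184,183), the yellow disc (329,157) and the turquoise disc (425,244). I choose the clear one; the crop confirms it. The mouth is at about (255,183), with the green vial at (222,160) and the red vial at (294,158).

```bash
cat >> h.py <<'E'
def deckfit(im):
    h=cv2.cvtColor(im,cv2.COLOR_RGB2HSV); m=cv2.inRange(h,(100,150,90),(125,255,255)); m[:170]=0;m[:,:198]=0;m[:,310:]=0;m[262:]=0
    c=max(cv2.findContours(m,0,1)[0],key=cv2.contourArea)
    P=np.array([atz('top',p[0],.055)[:2] for p in cv2.convexHull(c)]); return cv2.minAreaRect((P*1000).astype(np.float32))
E
python3 - <<'E'
from h import *
np.set_printoptions(precision=4,suppress=True)
im=cv2.imread('pics/top0.png')[:,:,::-1].copy()
r=deckfit(im);print(r,cv2.boxPoints(r))
for p in((175,177),(518,230),(475,502),(128,450),(412,215),(262,195),(254,337),(224,257),(436,289),(280,209),(406,225)): print(p,atz('top',(170+p[0]/4-.4,130+p[1]/4-.4),.055 if p not in((412,215),(262,195)) else .1)[:2])
E
```

```text
((514.2113647460938, -201.3583984375), (208.4519500732422, 165.5845489501953), 80.66941833496094) [[ 415.6163 -290.7822]
 [ 579.0101 -317.6285]
 [ 612.8065 -111.9346]
 [ 449.4127  -85.0883]]
(175, 177) [ 0.6107 -0.1131]
(518, 230) [ 0.5777 -0.3181]
(475, 502) [ 0.4161 -0.2917]
(128, 450) [ 0.4483 -0.0861]
(412, 215) [ 0.5829 -0.2587]
(262, 195) [ 0.5948 -0.1737]
(254, 337) [ 0.5148 -0.1605]
(224, 257) [ 0.5626 -0.1425]
(436, 289) [ 0.5427 -0.2689]
(280, 209) [ 0.5912 -0.1758]
(406, 225) [ 0.5811 -0.2511]
```

Call:
drive_tool --moves "0 0 0 -0.3 -0.35 0.05 0.5; 0 0 0 -0.486 -0.563 0.045 0.5; 0 0 0 -0.486 -0.563 0.045 0.5; 0 0 0 -0.486 -0.563 0.045 0.5; 0 0 0 -0.486 -0.563 0.045 0.5; 0 0 0 -0.486 -0.563 0.045 0.5; 0 0 0 -0.486 -0.563 0.045 0.5; 0 0 0 -0.486 -0.563 0.045 0.5; 0 0 0 -0.486 -0.563 0.045 0.5; 0 0 0 -0.486 -0.563 0.045 0.5; 0 0 0 -0.486 -0.563 0.045 0.5; 0 0 0 -0.486 -0.563 0.045 0.5; 0 0 0 -0.486 -0.563 0.045 0.5; 0 0 0 -0.486 -0.563 0.045 0.5; 0 0 0 -0.486 -0.563 0.045 0.5; 0 0 0 -0.486 -0.563 0.045 0.5; 0 0 0 -0.486 -0.563 0.045 0.5; 0 0 0 -0.486 -0.563 0.045 0.5; 0 0 0 -0.486 -0.563 0.045 0.5; 0 0 0 -0.486 -0.563 0.045 0.5"

```text
t: 2.9
tcp_pos: [0.4813, -0.1057, 0.2003]
tool_rot: [0.724, 3.056, -0.0]
force: [0.6, 0.3, -0.0]
finger_gap: 0.248
grip_force: 0.0
```

Call:
drive_tool --moves "0 0 0.039 0 0 0.4 0.5; 0 0 0.039 0 0 0.4 0.5; 0 0 0.039 0 0 0.4 0.5; 0 0 0.039 0 0 0 0.5; 0 0 0 0 0 0 0.5"

```text
t: 3.4
tcp_pos: [0.4807, -0.104, 0.1394]
tool_rot: [-1.443, -2.789, 0.0]
force: [-0.3, 0.2, 1.1]
finger_gap: 0.249
grip_force: 0.0
```

```bash
cat > look.py <<'E'
import sys
from h import *
from scipy.spatial.transform import Rotation as R
np.set_printoptions(precision=4,suppress=True)
M=np.array([.589,-.2135]);a=np.radians(-9.3);X=np.array([np.cos(a),np.sin(a)]);Y=np.array([-X[1],X[0]])
S=lambda p:np.array([(p[:2]-M)@X,(p[:2]-M)@Y])*1000
s=status.get_obs();T=R.from_rotvec(s['tool_rot']).as_matrix();print(s['tcp_pos'],'station tcp',S(np.array(s['tcp_pos'])),'toolx deg',np.degrees(np.arctan2(T[1,0],T[0,0])),s['finger_gap'],robot.nose_length)
for n in('top','side'):
    im,D=imaging.read_camera(n); cv2.imwrite(f'pics/{n}{sys.argv[1]}.png',im[:,:,::-1]); np.save(f'pics/{n}{sys.argv[1]}.npy',D)
    for r in pinpoint(n,'dish_center')[:4]: print(n,round(r['confidence'],2),np.array(r['location']),S(atz(n,r['location'],.061)))
E
python3 look.py 1; python3 - <<'E'
import cv2
a=cv2.imread('pics/side1.png')[150:330,240:460];b=cv2.imread('pics/top1.png')[130:310,170:350]
cv2.imwrite('pics/c1.png',cv2.resize(cv2.hconcat([a,b]),None,fx=2,fy=2,interpolation=cv2.INTER_CUBIC))
E
```

```text
[ 0.4807 -0.104   0.1394] station tcp [-124.6127   90.5997] toolx deg 125.28849821556281 0.24879209222310494 0.014
top 0.91 [232.9 212.1] [-77.6805  40.246 ]
top 0.89 [329.8 156.9] [  88.1307 -166.2937]
top 0.88 [423.8 242.5] [ -78.629  -417.2434]
top 0.61 [187.3 184.4] [-29.6463 157.7464]
side 0.92 [343. 262.] [-81.2642  48.6621]
side 0.91 [303.9 327. ] [-30.0173 247.3289]
side 0.57 [280.1 221.1] [ 84.1424 -82.369 ]
```

View pics/c1.png

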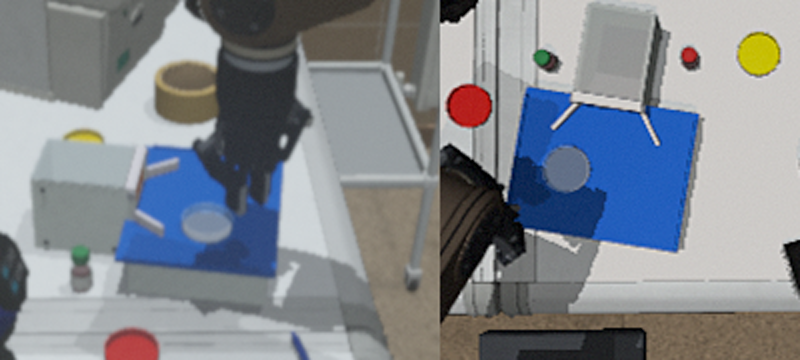

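Call:
drive_tool --moves "0 0 0 -0.24 -0.06 0 0.5; 0 0 0 -0.24 0 0 0.5; 0 0 0 0 0 0.25 0.5; 0 0 0 0 0 0.25 0.5; 0 0 0 0 0 0.25 0.5; 0 0 0 0 0 0.25 0.5; 0 0 0 0 0 0.25 0.5; 0 0 0 0 0 0.09 0.5; 0 0 0 0 0 0 0.5"

```text
t: 4.5
tcp_pos: [0.4918, -0.1249, 0.0718]
tool_rot: [-1.442, -2.788, 0.0]
force: [0.1, 0.5, 0.6]
finger_gap: 0.252
grip_force: 0.0
```

```bash
python3 look.py 2; python3 - <<'E'
import cv2
a=cv2.imread('pics/side2.png')[190:300,290:410];b=cv2.imread('pics/top2.png')[160:270,190:310]
cv2.imwrite('pics/c2.png',cv2.resize(cv2.hconcat([a,b]),None,fx=3.3,fy=4,interpolation=cv2.INTER_CUBIC))
E
```

```text
[ 0.4918 -0.1249  0.0718] station tcp [-110.2419   71.7246] toolx deg 125.30090418099358 0.2520131953357443 0.014
top 0.76 [233.7 212.1] [-77.3872  38.3789]
top 0.59 [328.2 157. ] [  87.2956 -162.5551]
top 0.57 [427.2 244.4] [ -81.8158 -425.8426]
top 0.55 [186.5 182.6] [-25.719  160.3457]
side 0.66 [281.3 220. ] [ 82.2625 -87.4111]
side 0.63 [343.6 263.2] [-82.9578  52.5054]
side 0.59 [306.6 324.8] [-34.0125 241.1724]
```

View pics/c2.png

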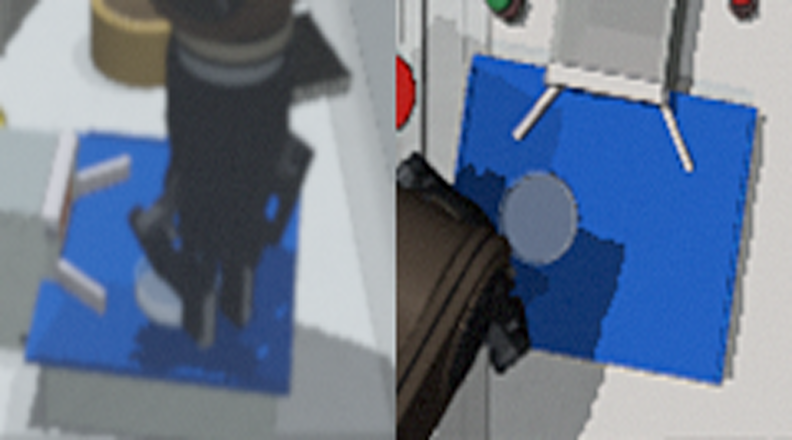

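Call:
drive_tool --moves "0 0 0 -0.1 0 0 0.5; 0 0 0 -0.1 0 0 0.5; 0 0 0 -0.1 0 0 0.5; 0 0 0 -0.1 0 0 0.5; 0 0 0 -0.1 0 0 0.5; 0 0 0 -0.1 0 0 0.5; 0 0 0 -0.1 0 0 0.5; 0 0 0 -0.1 0 0 0.5; 0 0 0 -0.1 0 0 0.5; 0 0 0 -0.1 0 0 0.5; 0 0 0 -0.1 0 0 0.5; 0 0 0 -0.1 0 0 0.5; 0 0 0 0 0 0 0.5; 0 0 0 0.3 0 0 0.5; 0 0 0 0.3 0 0 0.5; 0 0 0 0.3 0 0 0.5; 0 0 0 0 0 -0.3 0.5; 0 0 0 0 0 -0.3 0.5; 0 0 0 0 0 -0.3 0.5; 0 0 0 0 0 0 0.5"

```text
t: 6.7
tcp_pos: [0.5018, -0.1371, 0.1202]
tool_rot: [1.44, 2.787, 0.0]
force: [1.0, 0.3, 0.8]
finger_gap: 0.248
grip_force: 0.0
```

```bash
python3 look.py 3; python3 - <<'E'
import cv2
a=cv2.imread('pics/side3.png')[190:300,290:410];b=cv2.imread('pics/top3.png')[160:270,190:310]
cv2.imwrite('pics/c3.png',cv2.resize(cv2.hconcat([a,b]),None,fx=3.3,fy=4,interpolation=cv2.INTER_CUBIC))
E
```

```text
[ 0.5018 -0.1371  0.1202] station tcp [-98.3791  61.339 ] toolx deg 125.34814591241899 0.24767488861700623 0.014
top 0.92 [255.7 198.1] [-36.5649  -7.6271]
top 0.62 [330.  159.4] [  82.2684 -167.6812]
top 0.61 [423.7 243.6] [ -81.2323 -417.3737]
top 0.6 [185.  180.5] [-21.3441 164.7045]
side 0.97 [304.  325.1] [-29.4043 242.6413]
side 0.77 [327.2 248.7] [-41.6485   7.569 ]
side 0.68 [282.6 221.8] [ 77.6229 -80.4029]
```

View pics/c3.png

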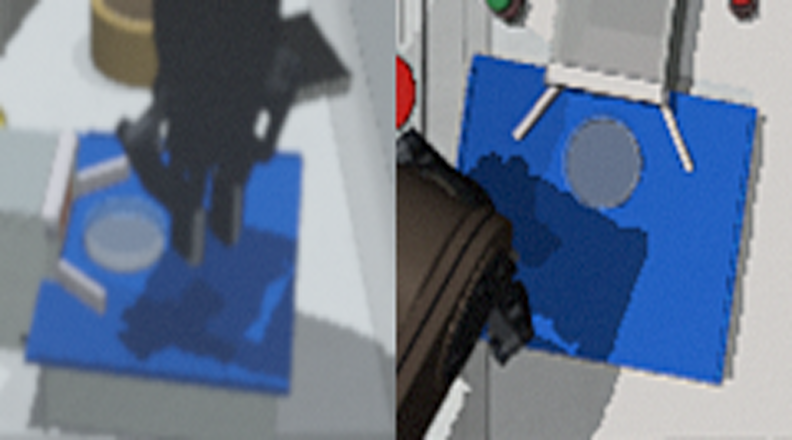

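Call:
drive_tool --moves "0 0 -0.042 0 0 0 0.5; 0 0 -0.042 0 0 0 0.5; 0 0 -0.042 0 0 0 0.5; 0 0 -0.042 0 0 0 0.5; 0 0 -0.042 0 0 0 0.5; 0 0 -0.042 0 0 0 0.5; 0 0 0 0 -0.3 0 0.5; 0 0 0 0 -0.3 0 0.5; 0 0 0 0 -0.3 0 0.5; 0 0 0 0 -0.32 0 0.5; 0 0 0 0 0 0.24 0.5; 0 0 0 0 0 0.24 0.5; 0 0 0 0 0 0.24 0.5; 0 0 0 0 0 0.24 0.5; 0 0 0 0 0 0 0.5; 0 0 0 0 0 0 0.5"

```text
t: 8.5
tcp_pos: [0.4911, -0.1972, 0.0692]
tool_rot: [-0.255, -3.13, -0.001]
force: [0.8, -0.5, 0.3]
finger_gap: 0.249
grip_force: 0.3
```

```bash
python3 look.py 4
```

```text
[ 0.4911 -0.1972  0.0692] station tcp [-99.2275   0.3186] toolx deg 170.6895362926791 0.24918917869597582 0.014
top 0.84 [425.2 245. ] [ -83.9483 -421.3532]
top 0.74 [257.6 196.6] [-32.3487 -11.4985]
top 0.7 [327. 157.] [  86.8474 -159.7239]
top 0.55 [184.9 182.8] [-26.7781 164.0047]
side 0.63 [305.3 323.9] [-31.271  239.3122]
side 0.57 [282.8 220.9] [ 77.9233 -84.218 ]
side 0.55 [326.8 249.8] [-41.2917  11.6665]
```

Call:
drive_tool --moves "0 0 0 0 0 -0.05 0.5; 0 0 0 -0.1 0 0 0.5; 0 0 0 -0.1 0 0 0.5; 0 0 0 -0.1 0 0 0.5; 0 0 0 -0.1 0 0 0.5; 0 0 0 -0.1 0 0 0.5; 0 0 0 -0.1 0 0 0.5; 0 0 0 -0.1 0 0 0.5; 0 0 0 -0.1 0 0 0.5; 0 0 0 -0.1 0 0 0.5; 0 0 0 -0.1 0 0 0.5; 0 0 0 -0.1 0 0 0.5; 0 0 0 0 0 0 0.5"

```text
t: 10.0
tcp_pos: [0.5463, -0.207, 0.0727]
tool_rot: [0.256, 3.13, -0.001]
force: [0.2, -0.3, 0.6]
finger_gap: 0.252
grip_force: 0.0
```

```bash
python3 look.py 5; python3 - <<'E'
import cv2
a=cv2.imread('pics/side5.png')[190:300,250:370];b=cv2.imread('pics/top5.png')[120:230,190:310]
cv2.imwrite('pics/c5.png',cv2.resize(cv2.hconcat([a,b]),None,fx=3.3,fy=4,interpolation=cv2.INTER_CUBIC))
E
```

```text
[ 0.5463 -0.207   0.0727] station tcp [-43.2201  -0.4545] toolx deg 170.65644594699435 0.2521514879840458 0.014
top 0.94 [426.6 244.2] [ -81.5691 -424.37  ]
top 0.86 [184.6 182.7] [-26.6541 164.7466]
top 0.73 [327.6 159. ] [  82.3222 -161.8734]
side 0.98 [305.8 326.5] [-33.2553 245.5757]
side 0.51 [311.7 245.2] [-5.6047  0.2287]
side 0.44 [355.5 175.1] [ -75.8021 -336.8678]
side 0.42 [282.2 219.8] [ 80.2993 -88.5891]
```

View pics/c5.png

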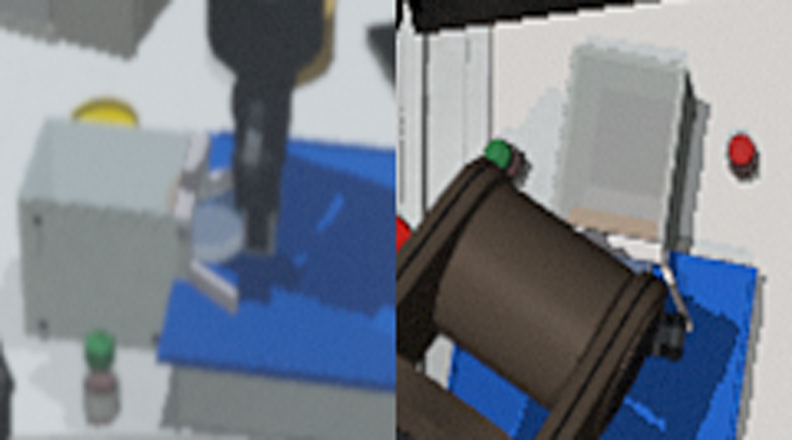

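Call:
drive_tool --moves "0 0 0 -0.1 0 0 0.5; 0 0 0 -0.1 0 0 0.5; 0 0 0 -0.1 0 0 0.5; 0 0 0 -0.1 0 0 0.5; 0 0 0 -0.08 0 0 0.5; 0 0 0 0 0 0 0.5; 0 0 0 0 0 0 0.5; 0 0 0 0 0 0 0.5"

```text
t: 11.0
tcp_pos: [0.5691, -0.2106, 0.0725]
tool_rot: [-0.256, -3.131, -0.0]
force: [-0.3, -0.8, 0.2]
finger_gap: 0.25
grip_force: 0.0
```

```bash
python3 look.py 6; python3 - <<'E'
import cv2
a=cv2.imread('pics/side6.png')[190:300,250:370];b=cv2.imread('pics/top6.png')[120:230,190:310]
cv2.imwrite('pics/c6.png',cv2.resize(cv2.hconcat([a,b]),None,fx=3.3,fy=4,interpolation=cv2.INTER_CUBIC))
E
```

```text
[ 0.5691 -0.2106  0.0725] station tcp [-20.1312  -0.3089] toolx deg 170.6515964387096 0.25030780343676445 0.014
top 0.78 [329.3 157.8] [  85.8062 -165.4438]
top 0.69 [427.6 240.6] [ -72.7998 -425.5243]
top 0.56 [185.5 180.4] [-20.925 163.576]
side 0.89 [305.1 323. ] [-30.5295 237.1346]
side 0.71 [358.3 173. ] [ -82.5458 -350.1386]
side 0.49 [282.4 222.9] [ 77.1533 -75.7838]
```

View pics/c6.png

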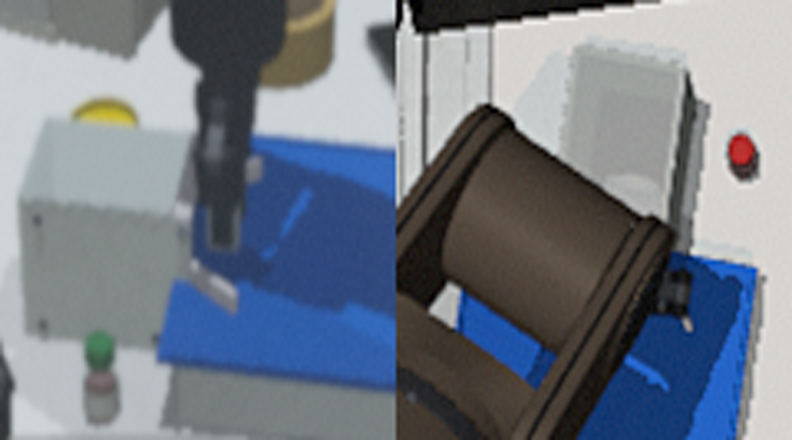

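The crop shows the deck clear and the dish inside the box, at crop (635,185). I'll draw back and check.

Call:
drive_tool --moves "0 0 0 0.2 0 0 0.5; 0 0 0 0.3 0 0 0.5; 0 0 0 0.3 0 0 0.5; 0 0 0 0.3 0 0 0.5; 0 0 0 0.3 0 0 0.5; 0 0 0 0.2 0 -0.3 0.5; 0 0 0 0 0 -0.5 0.5; 0 0 0 0 0 -0.5 0.5; 0 0 0 0 0 -0.5 0.5; 0 0 0 0 0 -0.3 0.5; 0 0 0 0 0.4 0 0.5; 0 0 0 0 0.4 0 0.5; 0 0 0 0 0.4 0 0.5; 0 0 0 0 0.4 0 0.5; 0 0 0 0 0.4 0 0.5; 0 0 0 0 0.4 0 0.5; 0 0 0 0 0 0 0.5; 0 0 0 0 0 0 0.5; 0 0 0 0 0 0 0.5"

```text
t: 13.1
tcp_pos: [0.5095, -0.0798, 0.1774]
tool_rot: [-0.257, -3.131, 0.0]
force: [-0.1, -0.2, 0.3]
finger_gap: 0.25
grip_force: 0.0
```

```bash
python3 look.py 7; python3 - <<'E'
import cv2
a=cv2.imread('pics/side7.png')[190:300,250:370];b=cv2.imread('pics/top7.png')[120:230,190:310]
cv2.imwrite('pics/c7.png',cv2.resize(cv2.hconcat([a,b]),None,fx=3.3,fy=4,interpolation=cv2.INTER_CUBIC))
E
```

```text
[ 0.5095 -0.0798  0.1774] station tcp [-100.0961  119.0834] toolx deg 170.62010642911773 0.25024854818785247 0.014
top 0.75 [185.9 181.2] [-22.6551 162.3161]
top 0.7 [425.1 243.4] [ -80.2525 -420.5891]
top 0.58 [329.7 155.1] [  92.3702 -165.398 ]
side 0.59 [284.4 222.3] [ 72.9481 -79.0085]
side 0.55 [304.9 324.5] [-30.7919 240.9088]
```

View pics/c7.png

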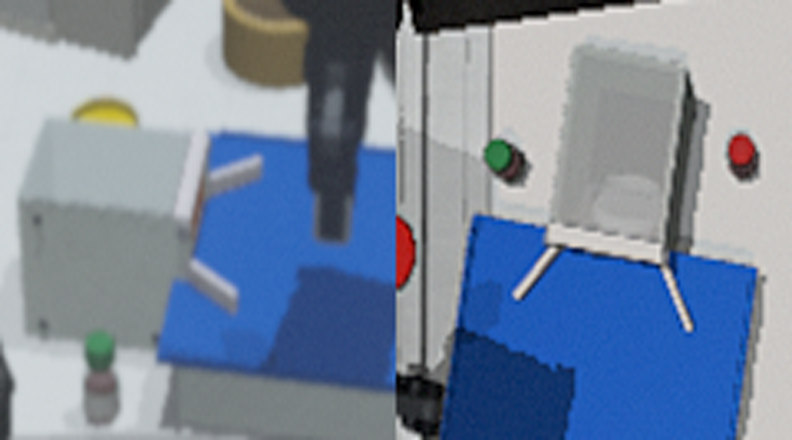

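```bash
python3 - <<'E'
from h import *
exec([l for l in open('look.py') if l.startswith('M=')][0]);exec([l for l in open('look.py') if l.startswith('S=')][0])
for z in(.017,.035,.05): print(z,S(atz('top',(260.3,163),z)),S(atz('top',(260.3,178),z)),S(atz('top',(250,171),z)),S(atz('top',(271,171),z)))
im,D=imaging.read_camera('top')
g=cv2.cvtColor(im,cv2.COLOR_RGB2GRAY)[125:195,225:290].astype(float); g=np.clip((g-110)*2.6,0,255).astype(np.uint8)
s,_=imaging.read_camera('side'); h=s[210:280,295:325,::-1]
a=cv2.cvtColor(cv2.resize(g,None,fx=8,fy=8,interpolation=cv2.INTER_CUBIC),cv2.COLOR_GRAY2BGR)
cv2.imwrite('pics/f.png',cv2.hconcat([a,cv2.resize(h,None,fx=8,fy=8,interpolation=cv2.INTER_CUBIC)]))
for v in range(158,182,2):print(v,(atd('top',(260,v),D)*1000).round(0)[2],end=' ')
E
```

```text
0.017 [53.35307091  1.50111262] [16.16929498 -4.56861503] [29.4920526  23.65796384] [ 37.6739265 -28.1340593]
0.035 [51.07052431 -1.11860281] [14.61327912 -7.06973456] [27.67572448 20.6053275 ] [ 35.69773342 -30.17473555]
0.05 [49.16840214 -3.30169901] [13.31659924 -9.15400083] [26.1621177 18.0614639] [ 34.05090584 -31.87529909]
158 99.0 160 100.0 162 100.0 164 100.0 166 100.0 168 100.0 170 100.0 172 100.0 174 99.0 176 100.0 178 99.0 180 99.0
```

View pics/f.png

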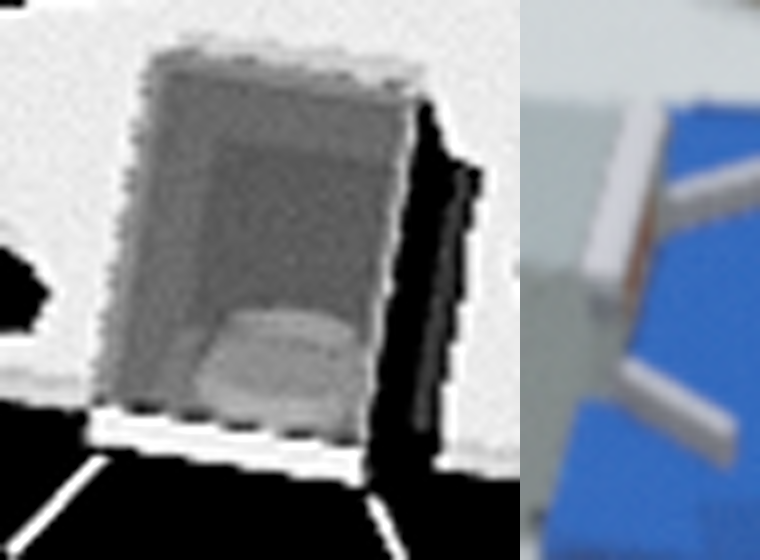

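```bash
python3 - <<'E'
from h import *
a=cv2.imread('pics/side0.png').astype(int);b=cv2.imread('pics/side7.png').astype(int);c=cv2.imread('pics/side5.png').astype(int)
org=lambda i:(((i[...,2]-i[...,0])>30)&((i[...,2]-i[...,1])>12))[225:262,296:318]
for i in(a,b,c): m=org(i);ys,xs=np.nonzero(m);print(m.sum(),xs.mean()+296 if m.sum() else 0,ys.mean()+225 if m.sum() else 0)
print((org(a)!=org(b)).sum())
for u in ('top6','top7'):pass
x,y=[cv2.imread(f'pics/{u}.png').astype(int)[155:172,245:272] for u in('top6','top7')]
print(abs(x-y).mean(),abs(x-y)[:8].mean())
im,_=imaging.read_camera('top');z=im[:,:,::-1].astype(int)[155:175,245:272];y=cv2.imread('pics/top7.png').astype(int)[155:175,245:272];print(abs(z-y).mean())
for t in('green_vial_center','red_vial_center'):
    print(t,[(round(r['confidence'],2),atz('top',r['location'],.026).round(3)) for r in pinpoint('top',t)[:1]])
E
```

```text
0 0 0
1 310.0 239.0
0 0 0
1
26.011619462599853 8.537037037037036
1.5061728395061729
green_vial_center [(0.4, array([ 0.649, -0.129,  0.026]))]
red_vial_center [(0.39, array([ 0.649, -0.299,  0.026]))]
```

```bash
python3 - <<'E'
import cv2,numpy as np
f=lambda n:cv2.imread(f'pics/side{n}.png').astype(int)
for v in(236,240,244):
    for n in(0,1,7,5): print(v,n,[int(q) for q in (f(n)[v,302:318,2]-f(n)[v,302:318,0])])
E
```

```text
236 0 [-15, -15, -10, -9, -10, -9, -9, -7, 4, 16, -3, -8, -9, -9, -10, -12]
236 1 [-15, -14, -10, -9, -10, -8, -10, -7, 8, 18, -1, -8, -9, -9, -10, -11]
236 7 [-14, -13, -10, -10, -9, -9, -9, -6, 7, 18, 0, -10, -11, -9, -11, -13]
236 5 [4, 6, 0, -6, -8, -8, -7, -7, -8, -6, -6, -8, -9, -9, -10, -9]
240 0 [-12, -8, -10, -9, -9, -8, -5, 8, 21, -11, -52, -92, -114, -120, -122, -124]
240 1 [-13, -10, -9, -9, -9, -10, -7, 10, 24, -10, -56, -98, -124, -133, -134, -134]
240 7 [-13, -10, -9, -9, -9, -10, -6, 11, 26, -11, -57, -100, -124, -132, -135, -134]
240 5 [5, -2, -8, -9, -9, -8, -12, -20, -25, -29, -40, -52, -54, -47, -43, -42]
244 0 [-9, -8, -9, -8, -9, -5, 12, 20, -15, -70, -112, -125, -125, -124, -127, -123]
244 1 [-9, -9, -8, -9, -8, -4, 14, 23, -16, -74, -124, -134, -136, -134, -135, -137]
244 7 [-9, -8, -10, -11, -9, -6, 15, 22, -16, -76, -126, -136, -137, -136, -138, -133]
244 5 [-9, -9, -9, -8, -9, -13, -25, -34, -37, -36, -37, -37, -40, -38, -36, -37]
```

The flap looks exactly as it did at the start, so it is shut. The dish is still, the vials are in place and the robot is clear of everything.

```bash
python3 -c "
from workcell import robot
print(robot.job_done())"
```

```text
the job is handed in; nothing more can be done
None
```

The dish was pushed through the flap and lies still inside the box, leaning on the slide (centre about 30 mm up by my estimate); the flap is shut, both vials stand where they were, and the job is handed in, though no verdict came back.

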